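# Send the length stop home under its lock button

### The job

Reset the length stop on the saw table: with the fingertips press the orange lock button on the carriage right down and, keeping it held down the whole way, slide the carriage along its rail until it is fully home against the red end stop; then let the button spring back up and move clear. Only press and push: do not pinch the carriage by its sides, and leave all the loose things on the saw table where they are.

Things in the scene. Friction and masses are not known exactly. Their poses are not given: they have to be found in the camera images.
- stop_rail: Fixed rail, 66 wide x 340 long: grey base plate with a slotted aluminium channel, top 30 mm above the table. Origin: centre of its underside, on the table. Its y runs along the rail to the end with the red end stop (58 wide, 50 high, black bumper); the other end has a black cap 36 mm high. x points across it, away from the robot. It may be turned about the vertical.
- stop_carriage (a joint): Travel of the dark steel carriage (96 long, 60 wide, a plate down each side) along the rail's +y, in m: 0.180 = fully home on the end stop's bumper; starts at 0. Unlocked it slides with 1 to 3 N; locked it has under 2 mm of play. A steel tongue on its far side reaches 60 mm from the rail's centreline.
- lock_button (a joint): How far the orange lock button is pressed down, in m: 0 = up (locked), 0.006 = fully down on its stop. The spring needs about 4 N to start and 8 N for fully down. Pressed over 4.5 mm it frees the carriage. If let up on the way it drops into the next notch of the rack under the slot (every 12 mm) and locks; at the end stop it springs fully up when the carriage is within about 2 mm of home.
- button_top (a point): Centre of the flat top of the orange button, 42 (x) x 54 (y) mm, on the carriage's middle: 54 mm above the table when up, 48 when down. Rail's axes. Two upright shoulders (52 wide, tops 70 mm above the table) stand across the carriage, inner faces 34 mm before and behind this point along y; a fingertip on the button drags the carriage by friction or pushes the leading shoulder.
- carriage_front (a point): Centre of the carriage's leading face (towards the end stop), 48 mm ahead of the button's centre along the rail and 40 mm above the table. Meets stop_face when fully home.
- stop_face (a point): Centre of the face of the rubber bumper on the red end stop, 40 mm above the table, 147 mm from the rail's origin along its y.
- offcut_7: small dark-brown wood offcut, 20x60x20 mm: a loose bystander on the saw table, to be left alone; origin at the centre of its underside.
- offcut_8: small pale wood offcut, 30x45x12 mm: a loose bystander on the saw table, to be left alone; origin at the centre of its underside.
- sanding_block: brown sanding block, 60x100x34 mm: a loose bystander on the saw table, to be left alone; origin at the centre of its underside.
- spring_clamp_2: black spring clamp lying flat, 74x142x20 mm: a loose bystander on the saw table, to be left alone; origin at the centre of its underside.
- offcut_6: brown wood offcut, 60x90x20 mm: a loose bystander on the saw table, to be left alone; origin at the centre of its underside.
- pencil_1: red pencil, 7x170x7 mm: a loose bystander on the saw table, to be left alone; origin at the centre of its underside.
- tape_measure: yellow tape measure, 35x107x64 mm: a loose bystander on the saw table, to be left alone; origin at the centre of its underside.
- mallet: wooden mallet lying down, 264x109x58 mm: a loose bystander on the saw table, to be left alone; origin at the centre of its underside.

How it is judged:
On the way, in this order (a step that is already met when the one before it is completed fails the run):
1. the lock button is pressed down (at least 4.5 mm) before the carriage has moved (value of joint lock_button above 0.0045 m and distance of carriage_front from where it was at the start of the episode below 0.012 m and contact force between the fingers and lock_button above 1 N), for 0.1 s.
2. the carriage is under way, past the middle of the rail, with the button held down by the fingers (value of joint stop_carriage between 0.08 and 0.165 m and value of joint lock_button above 0.003 m and contact force between the fingers and lock_button above 1 N).
3. the carriage is home against the end stop (within 3 mm) with the button still held down (value of joint stop_carriage above 0.177 m and value of joint lock_button above 0.003 m), for 0.1 s.
At the end, for the whole second after the job is handed in: The carriage stands within 3 mm of the end stop, at rest, with the lock button up again (within 1.5 mm), every loose thing where it was (within 20 mm) (value of joint stop_carriage above 0.177 m and value of joint lock_button below 0.0015 m and velocity of joint stop_carriage between -0.005 and 0.005 m/s); the robot touches nothing.
It fails at once if the button is let up (under 2 mm) while the carriage is between its start and the end stop (distance of carriage_front from where it was at the start of the episode above 0.012 m and value of joint stop_carriage below 0.174 m and value of joint lock_button below 0.002 m).
It fails at once if the carriage is pinched by both its side plates (contact force between the fingers and cheek_near above 1.5 N and contact force between the fingers and cheek_far above 1.5 N).
It fails at once if a loose bystander is lifted or shifted by more than 20 mm (distance of any of offcut_7, offcut_8, sanding_block, spring_clamp_2, offcut_6, pencil_1, tape_measure, mallet from where it was at the start of the episode above 0.02 m).
It also fails if it takes over 38 s, if anything falls off the work surface, if the arm or the gripper's body presses on something with over 40 N, if the wrist force passes 120 N, or if a joint passes its speed limit or range.

### The arm

A 6-joint arm with a two-finger parallel gripper is mounted at the origin on a cart in front of the work surface, level with it; the furniture and walls round the work are solid. World frame = base frame: x ahead of the robot, y to its left, z up, the work surface at z = 0. Lengths are in m, angles in rad, forces in N, time in s.
With the tool pointing down it reaches from about 0.375 to 0.9 m from the base axis. Payload 3.1 kg.
Tool frame: the origin (TCP) lies between the finger pads; the fingertips stand 17 mm ahead of it and the grasp point (between the pads) lies 2 mm behind it (robot.nose_length is the distance from the TCP to the fingertips, in m); z points along the fingers, y is the line along which they close (so a half turn about z gives the same grasp; the last joint's range is limited). The gripper opens to 87 mm and grips with 3 to 60 N. Pads are 19 mm wide; open, the fingers measure 117 mm over their backs; the gripper's body (75 mm by 190 mm) begins 51 mm behind the grasp point.
Start: joints at [-1.296, 0.527, 1.433, -0, 1.181, -0.178], TCP at [0.273, -0.562, 0.24] pointing down, gripper open.
Joint ranges: [-3.08, 3.08], [-0.75, 2.2], [0.22, 2.44], [-1.43, 4.57], [0, 2.65], [-2.85, 2.85]. Speed limits (rad/s): [2.79, 2.79, 3.14, 3.14, 3.14, 3.14].

### API

Orientations are given as a unit quaternion [x, y, z, w].
In Python, from rig import robot, cams gives the robot as it stands.
- The arm moves only by the shell command python3 -m pendant 'ROWS' [FORCE]. ROWS is JSON, a list of rows, each an object with "jaw": the opening, from 0 (shut) to 1 (fully open); "linear": the shift along the tool's x, y, z in cm, a list of three; "twist": the turn about the tool's z in degrees. A call has 1 to 12 rows; each row shifts and turns the commanded pose from where the row before left it, along the tool's axes as they then stand; what a row does not reach is not made up. A row lasts 1/12 s, in which the tool goes at most 41.7 mm and 7.16 degrees, less where a joint would pass 70% of its speed; a pose out of reach is approached as far as the arm can. A call is refused whole if a number of a shift passes 4.17 or a number of a turn 7.16, either way. A call with a gripper value outside its range is refused whole. The fingers move at their own pace and stop on an object; FORCE is the grip in N (left out, the last holds). Time passes only in rows, so rows that do not move let the fingers close. It gives the time, the measured TCP pose, the force, the opening and the grip force at its end, in the units of the state.
- robot.get_obs(): the state, without advancing time (a new reading comes with each control period).
- cams.camera(name): name is "side" or "top"; returns a dict with "color" (384x512x3 uint8, blue, green, red), "depth" (384x512 float32, m along the optical axis (not along the pixel's ray), 0 where there is no reading), "fov_y" (degrees; the focal length in pixels is half the picture's height over the tangent of half this angle, whatever the lens; pixels are square), "cx", "cy" (the principal point, pixels), "k1" (the pictures are not rectified: a ray, as slopes to the right and down, at radius r is drawn at 1 + k1 r^2 times it, then the intrinsics apply), "view" (4x4, takes a point from world to camera coordinates). Camera axes: x right, y down, z forward; pixel columns grow to the right and rows downward; lengths in m; the calibration is good to about 2 mm. A picture is of the moment at which its call begins.
- robot.hand_in(): hands the job in; it is judged then, once.
The state is a dict: "time": time; "q": joint angles; "joint_velocities": joint speeds; "joint_torque": joint torques, N m; "position": TCP position; "tool_rot": TCP orientation; "ft_force": force on the tool from outside, world axes, zero at the start; "moment": the same for the moment, N m; "grip_width": finger opening in m; "grip_force": force on a finger pad.
Only numpy, scipy, OpenCV 4.12 (cv2) and the standard library are available. Lean on these libraries where they do the work, as an engineer would, in place of code of your own. Each camera call takes 0.05 s, during which the arm holds its last target. There are 200 camera calls.

## Working session

There is one attempt and no reset: what is moved stays moved. The work goes in short steps, Python scripts to look and compute and a shell command to move; the robot and the scene stay as the last step left them, time stands still between calls to the robot, and variables do not carry over. Pictures are saved under pics/ and viewed, at most 10 in all, crops included, and the job is handed in when it is done.

```bash
mkdir -p pics; cat > h.py <<'E'
import numpy as np, cv2
from rig import robot, cams
def shot(n):
    c=cams.camera(n); h,w=c["color"].shape[:2]
    f=h/2/np.tan(np.radians(c["fov_y"])/2)
    c["K"]=np.array([[f,0,c["cx"]],[0,f,c["cy"]],[0,0,1.]]); c["D"]=np.array([c["k1"],0,0,0.]); return c
def ray(c,px):
    p=cv2.undistortPoints(np.array(px,float).reshape(-1,1,2),c["K"],c["D"]).reshape(-1,2)
    T=np.linalg.inv(np.array(c["view"])); d=np.c_[p,np.ones(len(p))]@T[:3,:3].T
    return T[:3,3],d
def onz(c,px,z):
    o,d=ray(c,px); return o+d*((z-o[2])/d[:,2])[:,None]
E
python3 - <<'E'
from h import *
for n in("top","side"):
    c=shot(n); cv2.imwrite(f"pics/{n}0.png",c["color"]); print(n,np.round(np.linalg.inv(np.array(c["view"])),2).tolist(),c["k1"])
o=robot.get_obs(); print(o["time"],o["position"],o["tool_rot"],o["ft_force"])
E
```

```text
top [[-0.0, -0.98, 0.21, 0.28], [-1.0, 0.0, -0.0, 0.07], [0.0, -0.21, -0.98, 1.26], [0.0, 0.0, 0.0, 1.0]] -0.0726278733771626
side [[0.96, -0.16, 0.24, 0.26], [-0.29, -0.49, 0.82, -0.89], [-0.02, -0.86, -0.52, 0.67], [0.0, 0.0, 0.0, 1.0]] 0.006645386412910651
0.1 [ 0.27326243 -0.56140808  0.23866114] [ 9.74482881e-01  2.24459730e-01 -5.50842771e-05 -9.69741659e-04] [ 0.2307527   0.00789222 -1.15909563]
```

View pics/top0.png

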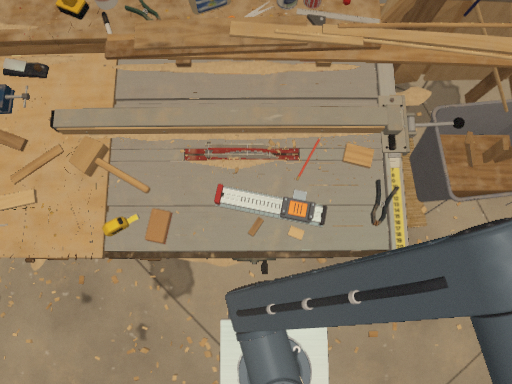

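View pics/side0.png

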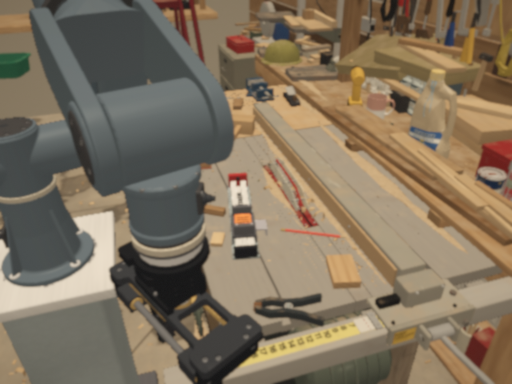

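The top view shows the red end stop at about (219,195), the orange button at (298,209) and the black cap at (320,214), so the rail runs roughly along +y. The side view shows the same rail, with the button at (242,218). Next I'll measure these positions.

```bash
python3 - <<'E'
from h import *
def cen(m,lo,hi):
    n,l,s,ce=cv2.connectedComponentsWithStats(m.astype(np.uint8)); 
    return [(s[i].tolist(),ce[i]) for i in range(1,n) if s[i,4]>15 and lo[0]<ce[i][0]<hi[0] and lo[1]<ce[i][1]<hi[1]]
for n,lo,hi in(("top",(200,170),(340,235)),("side",(215,165),(265,260))):
    c=shot(n); H=cv2.cvtColor(c["color"],cv2.COLOR_BGR2HSV); h,s,v=H[...,0],H[...,1],H[...,2]
    print(n)
    for nm,m,z in(("orange",(h>6)&(h<20)&(s>170)&(v>150),.054),("red",((h<5)|(h>174))&(s>150)&(v>90),.05),("white",(s<40)&(v>185),.03)):
        for st,ce in cen(m,lo,hi): print(nm,st,ce.round(1),onz(c,ce,z).round(4))
    if n=="top":
        m=((s<40)&(v>185)).astype(np.uint8); m[:170]=0;m[235:]=0;m[:,:215]=0;m[:,285:]=0
        p=np.argwhere(m)[:,::-1]; P=onz(c,p,.03)[:,:2]; r=cv2.minAreaRect(P.astype(np.float32)); print(r)
        f=cv2.fitLine(P.astype(np.float32),cv2.DIST_HUBER,0,.001,.001).ravel(); print(f,np.degrees(np.arctan2(f[1],f[0])))
        cv2.imwrite("pics/c.png",cv2.resize(c["color"][175:235,205:335],None,fx=6,fy=6,interpolation=cv2.INTER_CUBIC))
E
```

```text
top
orange [288, 201, 19, 16, 190] [297.1 208.2] [[ 0.4746 -0.0726  0.054 ]]
red [215, 184, 8, 20, 92] [218.2 193.3] [[0.522 0.164 0.05 ]]
white [221, 188, 62, 26, 814] [250.8 200.4] [[0.5034 0.0657 0.03  ]]
white [312, 206, 11, 16, 108] [317.3 213.9] [[ 0.4607 -0.1362  0.03  ]]
((0.5036982893943787, 0.06474583595991135), (0.18471549451351166, 0.04673729091882706), 78.19896697998047)
[0.20593864 0.9785649  0.50342834 0.06574878] 78.11555
side
orange [237, 216, 12, 6, 60] [242.3 218.3] [[ 0.4752 -0.0674  0.054 ]]
red [229, 173, 17, 11, 91] [236.9 176.4] [[0.5193 0.1507 0.05  ]]
white [230, 181, 20, 25, 303] [239.  193.3] [[0.5078 0.0872 0.03  ]]
white [256, 220, 11, 8, 74] [260.8 223.5] [[ 0.5227 -0.0721  0.03  ]]
white [235, 238, 20, 8, 131] [244.3 241.3] [[ 0.4624 -0.1288  0.03  ]]
```

View pics/c.png

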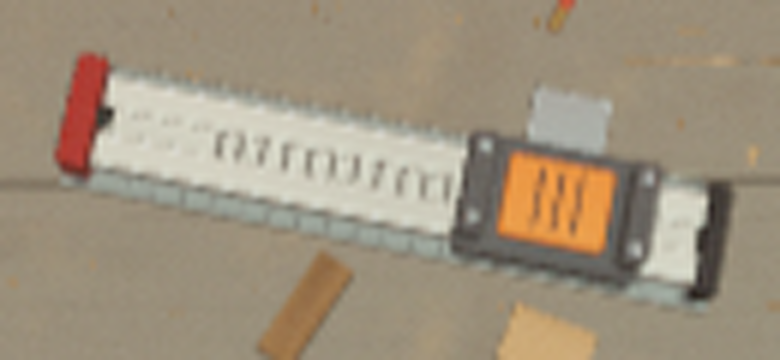

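The crop confirms the layout, with clear button edges at about (500–618, 150–255) in the crop. The rail direction is about 78.2°, and the button is near (0.475, -0.071). First I'll twist so that tool −y lies along the rail, and close the jaw.

```bash
python3 -m pendant '[{"jaw":0,"linear":[0,0,0],"twist":6.3},{"jaw":0,"linear":[0,0,0],"twist":6.3},{"jaw":0,"linear":[0,0,0],"twist":6.3},{"jaw":0,"linear":[0,0,0],"twist":6.3},{"jaw":0,"linear":[0,0,0],"twist":6.3},{"jaw":0,"linear":[0,0,0],"twist":6.3},{"jaw":0,"linear":[0,0,0],"twist":0},{"jaw":0,"linear":[0,0,0],"twist":0}]' 20
cat > go.py <<'E'
import sys
from h import *
from scipy.spatial.transform import Rotation as R
o=robot.get_obs(); r=R.from_quat(o["tool_rot"]); M=r.as_matrix()
t=np.array([float(a) for a in sys.argv[1:4]])
print("t",o["time"],"pos",o["position"].round(4),"xang",np.degrees(np.arctan2(M[1,0],M[0,0])).round(2),"z",M[:,2].round(3),"F",o["ft_force"].round(1),"w",o["grip_width"])
print("shift cm tool",(M.T@(t-o["position"])*100).round(2))
E
python3 go.py 0.477 -0.063 0.13
```

```text
time: 0.87
position: [0.2734, -0.5618, 0.2393]
tool_rot: [0.995, -0.102, -0.0, -0.0]
ft_force: [-0.8, 0.1, -0.5]
grip_width: 0.0414
grip_force: 0.0
t 0.8667 pos [ 0.2734 -0.5618  0.2393] xang -11.69 z [-0.     0.001 -1.   ] F [-0.8  0.1 -0.5] w 0.04136449840975675
shift cm tool [  9.83 -52.97  10.95]
```

```bash
python3 -m pendant '[{"jaw":0,"linear":[0.8,-2,0],"twist":0},{"jaw":0,"linear":[0.8,-4,0],"twist":0},{"jaw":0,"linear":[0.8,-4,0],"twist":0},{"jaw":0,"linear":[0.8,-4,0],"twist":0},{"jaw":0,"linear":[0.8,-4,0],"twist":0},{"jaw":0,"linear":[0.8,-4,0],"twist":0},{"jaw":0,"linear":[0.8,-4,0],"twist":0},{"jaw":0,"linear":[0.8,-4,0],"twist":0},{"jaw":0,"linear":[0.8,-4,0],"twist":0},{"jaw":0,"linear":[0.8,-4,0],"twist":0},{"jaw":0,"linear":[0.8,-4,0],"twist":0},{"jaw":0,"linear":[0.8,-4,0],"twist":0}]'
python3 -m pendant '[{"jaw":0,"linear":[0.2,-3,1],"twist":0},{"jaw":0,"linear":[0,-2.5,2],"twist":0},{"jaw":0,"linear":[0,-1.5,2],"twist":0},{"jaw":0,"linear":[0,0,2],"twist":0},{"jaw":0,"linear":[0,0,2],"twist":0},{"jaw":0,"linear":[0,0,1],"twist":0},{"jaw":0,"linear":[0,0,0],"twist":0},{"jaw":0,"linear":[0,0,0],"twist":0}]'
python3 go.py 0.477 -0.063 0.13
python3 - <<'E'
from h import *
c=shot("side"); cv2.imwrite("pics/s1.png",cv2.resize(c["color"][120:280,130:330],None,fx=3.5,fy=3.5,interpolation=cv2.INTER_CUBIC))
c=shot("top"); cv2.imwrite("pics/t1.png",cv2.resize(c["color"][160:260,190:350],None,fx=4,fy=4,interpolation=cv2.INTER_CUBIC))
E
```

```text
time: 1.87
position: [0.4623, -0.1296, 0.2398]
tool_rot: [0.995, -0.102, 0.0, 0.0]
ft_force: [0.8, -0.6, 0.1]
grip_width: 0.0005
grip_force: 0.0
time: 2.53
position: [0.4781, -0.0633, 0.1393]
tool_rot: [0.995, -0.102, -0.001, -0.0]
ft_force: [0.6, 0.2, 0.7]
grip_width: 0.0001
grip_force: 0.0
t 2.5333 pos [ 0.4781 -0.0633  0.1393] xang -11.76 z [-0.001  0.    -1.   ] F [0.6 0.2 0.7] w 9.537902605563295e-05
shift cm tool [-0.12 -0.01  0.93]
```

View pics/s1.png

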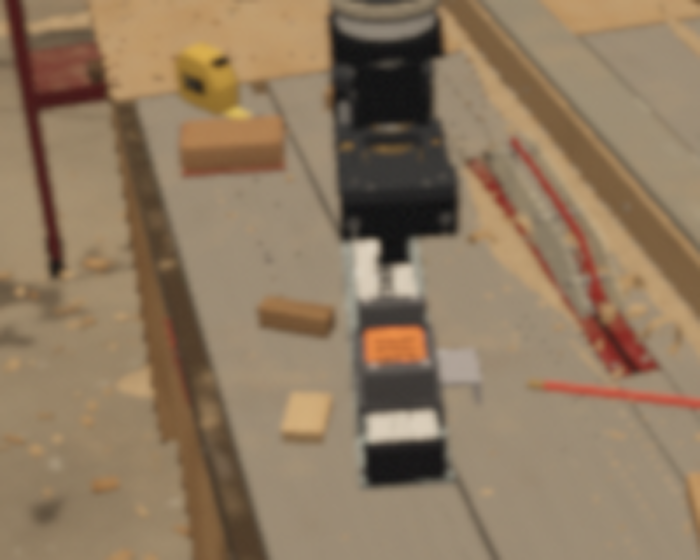

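The side view shows the closed fingers at crop (395,250), centred over the rail line, with the orange button at (395,345) below. Now I'll descend to just above the button.

```bash
python3 -m pendant '[{"jaw":0,"linear":[-0.1,0,2],"twist":0},{"jaw":0,"linear":[0,0,2],"twist":0},{"jaw":0,"linear":[0,0,1.5],"twist":0},{"jaw":0,"linear":[0,0,0.7],"twist":0},{"jaw":0,"linear":[0,0,0],"twist":0},{"jaw":0,"linear":[0,0,0],"twist":0}]'
python3 - <<'E'
from h import *
c=shot("side"); cv2.imwrite("pics/s2.png",cv2.resize(c["color"][180:260,190:300],None,fx=6,fy=6,interpolation=cv2.INTER_CUBIC))
E
```

```text
time: 3.13
position: [0.4778, -0.0635, 0.0781]
tool_rot: [0.995, -0.103, 0.001, 0.0]
ft_force: [-0.7, -0.0, 0.3]
grip_width: 0.0007
grip_force: 0.0
```

View pics/s2.png

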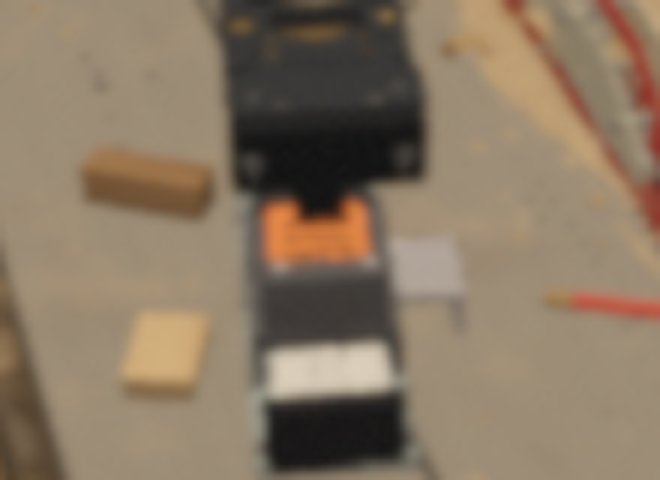

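The fingertips at crop (320,205) are over the button (265–375, 200–265), centred across it and clear of the shoulders. Now I'll press.

```bash
python3 -m pendant '[{"jaw":0,"linear":[0,0,0.4],"twist":0},{"jaw":0,"linear":[0,0,0.3],"twist":0},{"jaw":0,"linear":[0,0,0.3],"twist":0},{"jaw":0,"linear":[0,0,0.3],"twist":0},{"jaw":0,"linear":[0,0,0],"twist":0},{"jaw":0,"linear":[0,0,0],"twist":0}]'
```

```text
time: 3.68
position: [0.4781, -0.0635, 0.0654]
tool_rot: [0.995, -0.103, 0.001, 0.0]
ft_force: [-0.4, 0.5, 7.9]
grip_width: 0.0003
grip_force: 3.8
```

```bash
python3 -m pendant '[{"jaw":0,"linear":[0,0,0.15],"twist":0},{"jaw":0,"linear":[0,0,0.1],"twist":0},{"jaw":0,"linear":[0,0,0],"twist":0},{"jaw":0,"linear":[0,0,0],"twist":0}]'
```

```text
time: 4.02
position: [0.4783, -0.0634, 0.0651]
tool_rot: [0.995, -0.103, 0.002, 0.0]
ft_force: [-3.9, 1.7, 28.6]
grip_width: 0.0005
grip_force: 14.2
```

The button is bottomed on its stop at 28 N. Now I'll slide.

```bash
python3 -m pendant '[{"jaw":0,"linear":[0,-0.3,0],"twist":0},{"jaw":0,"linear":[0,-0.6,0],"twist":0},{"jaw":0,"linear":[0,-0.8,0],"twist":0},{"jaw":0,"linear":[0,-0.8,0],"twist":0},{"jaw":0,"linear":[0,-0.5,0],"twist":0},{"jaw":0,"linear":[0,0,0],"twist":0}]'
python3 - <<'E'
from h import *
c=shot("top"); cv2.imwrite("pics/t2.png",cv2.resize(c["color"][160:250,200:340],None,fx=5,fy=5,interpolation=cv2.INTER_CUBIC))
E
```

```text
time: 4.52
position: [0.4845, -0.0333, 0.0651]
tool_rot: [0.995, -0.103, 0.002, 0.0]
ft_force: [-3.2, 2.1, 28.5]
grip_width: 0.0005
grip_force: 14.0
```

View pics/t2.png

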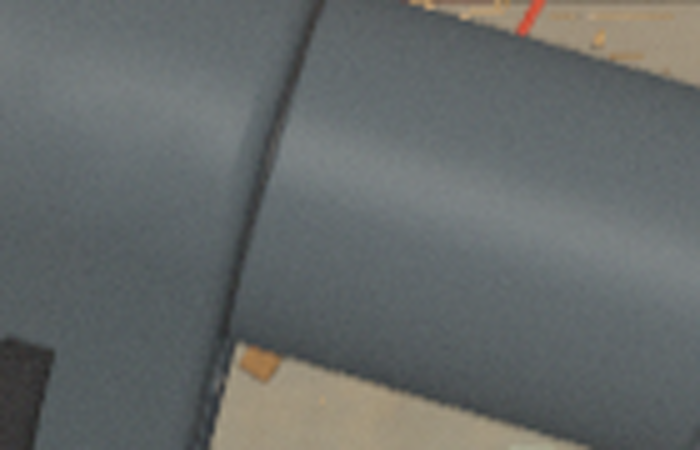

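The arm hides the rail in the top view. The drag is only about 2 N with the tool 31 mm further along, so the carriage is sliding freely. I'll continue.

```bash
python3 -m pendant '[{"jaw":0,"linear":[0,-0.6,0],"twist":0},{"jaw":0,"linear":[0,-1,0],"twist":0},{"jaw":0,"linear":[0,-1,0],"twist":0},{"jaw":0,"linear":[0,-1,0],"twist":0},{"jaw":0,"linear":[0,-1,0],"twist":0},{"jaw":0,"linear":[0,-1,0],"twist":0},{"jaw":0,"linear":[0,-1,0],"twist":0},{"jaw":0,"linear":[0,-1,0],"twist":0},{"jaw":0,"linear":[0,-0.6,0],"twist":0},{"jaw":0,"linear":[0,0,0],"twist":0}]'
python3 - <<'E'
from h import *
c=shot("side"); cv2.imwrite("pics/s3.png",cv2.resize(c["color"][150:260,180:300],None,fx=5,fy=5,interpolation=cv2.INTER_CUBIC))
E
```

```text
time: 5.4
position: [0.5014, 0.0475, 0.0651]
tool_rot: [0.995, -0.103, 0.002, -0.0]
ft_force: [-2.9, 1.6, 26.7]
grip_width: 0.0005
grip_force: 13.2
```

View pics/s3.png

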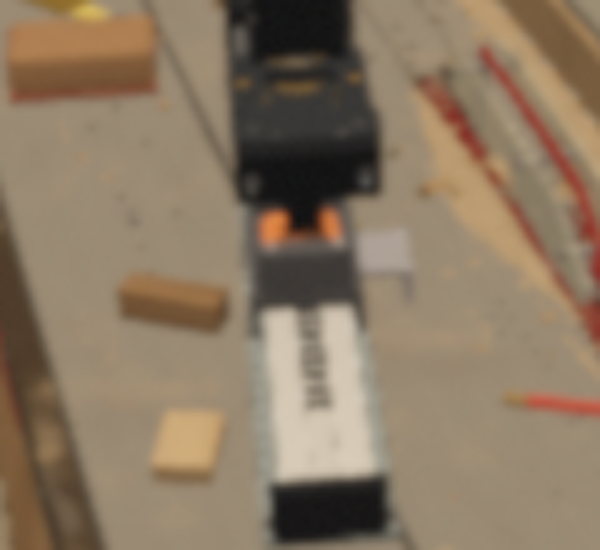

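The carriage, now at crop (300,260), follows with the fingers on the button. About 67 mm is left.

```bash
python3 -m pendant '[{"jaw":0,"linear":[0,-0.6,0],"twist":0},{"jaw":0,"linear":[0,-1,0],"twist":0},{"jaw":0,"linear":[0,-1,0],"twist":0},{"jaw":0,"linear":[0,-1,0],"twist":0},{"jaw":0,"linear":[0,-1,0],"twist":0},{"jaw":0,"linear":[0,-0.7,0],"twist":0},{"jaw":0,"linear":[0,-0.5,0],"twist":0},{"jaw":0,"linear":[0,0,0],"twist":0}]'
python3 -m pendant '[{"jaw":0,"linear":[0,-0.2,0],"twist":0},{"jaw":0,"linear":[0,-0.2,0],"twist":0},{"jaw":0,"linear":[0,-0.2,0],"twist":0},{"jaw":0,"linear":[0,-0.2,0],"twist":0},{"jaw":0,"linear":[0,-0.2,0],"twist":0},{"jaw":0,"linear":[0,0,0],"twist":0}]'
```

```text
time: 6.12
position: [0.5132, 0.1043, 0.0651]
tool_rot: [0.995, -0.103, 0.002, -0.0]
ft_force: [-3.8, 2.2, 25.1]
grip_width: 0.0003
grip_force: 12.3
time: 6.62
position: [0.515, 0.1129, 0.0651]
tool_rot: [0.995, -0.103, 0.001, 0.0]
ft_force: [-3.9, -0.4, 24.5]
grip_width: 0.0001
grip_force: 12.1
```

```bash
python3 -m pendant '[{"jaw":0,"linear":[0,-0.15,0],"twist":0},{"jaw":0,"linear":[0,-0.1,0],"twist":0},{"jaw":0,"linear":[0,0,0],"twist":0},{"jaw":0,"linear":[0,0,0],"twist":0}]'
```

```text
time: 6.95
position: [0.5151, 0.1134, 0.0651]
tool_rot: [0.995, -0.102, 0.001, 0.002]
ft_force: [-4.5, -9.2, 25.2]
grip_width: 0.0002
grip_force: 12.4
```

The tool has stopped after 180.5 mm with a 9 N reaction, so the carriage is home. Now I'll hold briefly and lift straight up.

```bash
python3 -m pendant '[{"jaw":0,"linear":[0,0,0],"twist":0},{"jaw":0,"linear":[0,0,0],"twist":0},{"jaw":0,"linear":[0,0,-0.3],"twist":0},{"jaw":0,"linear":[0,0,-0.5],"twist":0},{"jaw":0,"linear":[0,0,-1],"twist":0},{"jaw":0,"linear":[0,0,-3],"twist":0},{"jaw":0,"linear":[0,0,-4],"twist":0},{"jaw":0,"linear":[0,0,-4],"twist":0},{"jaw":0,"linear":[0,0,-4],"twist":0},{"jaw":0,"linear":[0,0,0],"twist":0},{"jaw":0,"linear":[0,0,0],"twist":0},{"jaw":0,"linear":[0,0,0],"twist":0}]'
python3 - <<'E'
from h import *
c=shot("side"); cv2.imwrite("pics/s4.png",cv2.resize(c["color"][110:260,150:350],None,fx=4,fy=4,interpolation=cv2.INTER_CUBIC))
E
```

```text
time: 7.95
position: [0.514, 0.1156, 0.2299]
tool_rot: [0.995, -0.103, -0.0, -0.0]
ft_force: [-0.7, -0.2, -0.4]
grip_width: 0.0003
grip_force: 0.0
```

View pics/s4.png

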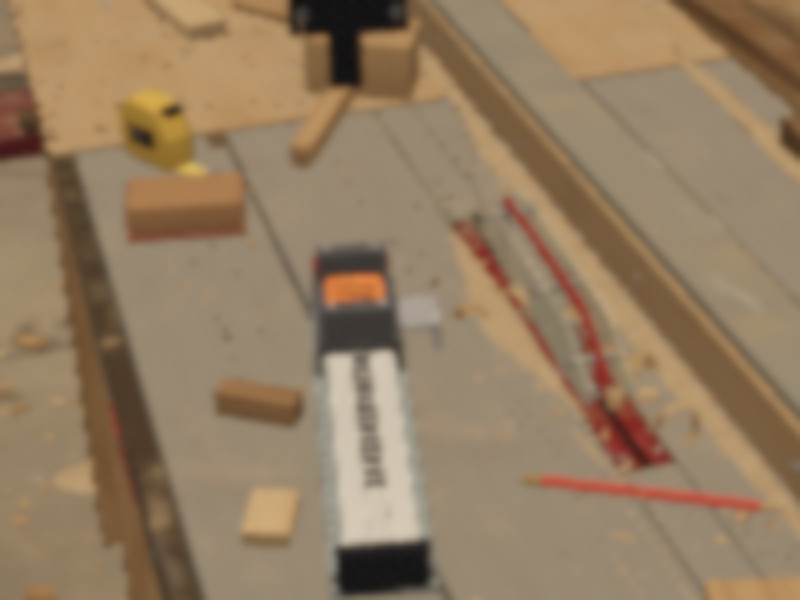

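The carriage, with its button at crop (355,288), stands at the end stop. The red is just hidden behind it, the bystanders are undisturbed and the gripper is clear above.

```bash
python3 -c "
from rig import robot
print(robot.hand_in())"
```

```text
the job is handed in; nothing more can be done
None
```

I held the button down and slid the carriage about 180 mm until the end stop halted it, then released the button and moved the arm clear. I handed the job in at about 8 s of robot time; no verdict was shown.

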